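# Add a slotted mass to the load-cell weight carrier

## Task

Add the loose large slotted mass to the weight carrier on the load cell: slide it sideways onto the carrier's stem, under the head, with its slot pointing the opposite way to the slot of the mass already there, and lay it down flat on that mass with the stem fully home at the closed end of its slot. The carrier is sprung and delicate, so feel your way: never push its stem or press the stack hard, and leave the other things on the table where they are.

Things in the scene. Friction and masses are not known exactly. Their poses are not given: they have to be found in the camera images.
- mass: The loose large slotted mass, brass, flat on the table: disc 56 mm in diameter, 10 mm thick, 0.12 to 0.24 kg. A straight slot 10 mm wide runs from its middle out through the rim. Origin: centre of its underside; z up; x along the slot to the open mouth. The slot's flat closed end is at x = -5 mm, so a stem of 8 mm touching it has its axis at x = -1 mm. The mouth's corners are square.
- mass_mouth (a point): The middle of the slot's mouth on the rim of the loose large mass: 28 mm from its centre along its x, at half its thickness.
- lower_mass: A wider brass slotted mass, lying flat on the carrier's pan with the stem in its slot: disc 72 mm in diameter, 10 mm thick, slot 28 mm wide, closed end 14 mm behind its centre. Loose: the stem's axis may be up to 10 mm from its centre along its x and along its y. Origin: centre of its underside, 42 mm above the table; its top is 52 mm above the table. x points along its slot to the open mouth.
- stand: The load cell that bears the weight carrier: a fixed aluminium block 110 x 110 mm, 30 mm high. Origin: centre of its underside, z up. It is spoilt if the carrier's stem is pushed with more than 10 N or the lower mass is pressed with more than 25 N.
- cell_top (a point): Centre of the block's top. Above it floats the carrier: a pan 76 mm wide and an upright stem 8 mm thick with a head 24 mm wide, 86 to 92 mm above the table, too wide for the slot, so a mass goes on only from the side. The stem itself is not measured: it stands up to 20 mm off this point along the block's x and y each way. It gives sideways on springs, 7 N per mm; it does not turn or sink.
- small_mass: A smaller slotted mass, to be left alone: brass disc 38 mm in diameter, 8 mm thick, slot 9 mm wide, flat on the table. Origin: centre of its underside.
- collar: A plain steel ring without a slot, to be left alone: 42 mm outside and 27 mm inside diameter, 12 mm high. Origin: centre of its underside.
- dish: A closed clear plastic dish, to be left alone: 60 mm in diameter, 14 mm high. Origin: centre of its underside.
- post: A mirror on a post, to be left alone: base 48 mm in diameter, 105 mm high. Origin: centre of its underside.
- driver: A screwdriver lying on the table, about 170 mm long, to be left alone.
- wash: A closed white plastic bottle, to be left alone: 56 mm in diameter, 130 mm high. Origin: centre of its underside.
Mind the look-alikes: they are no part of the job. What is shaped like the mass but purple or red is not meant.

How it is judged:
By the outcome, as a careful person would: the job done as asked, in the order asked, and still so for the second after the job is handed in, with the robot touching nothing.
It also fails if it takes over 61 s, if anything falls off the work surface, if the arm or the gripper's body presses on something with over 40 N, if the wrist force passes 120 N, or if a joint passes its speed limit or range.

## Robot

A 6-joint arm with a two-finger parallel gripper is mounted at the origin on the work surface. World frame = base frame: x ahead of the robot, y to its left, z up, the work surface at z = 0. Lengths are in m, angles in rad, forces in N, time in s.
With the tool pointing down it reaches from about 0.225 to 0.875 m from the base axis. Payload 3.4 kg.
Tool frame: the origin (TCP) lies at the very end of the fingers, on their centre line; the grasp point (between the pads) lies 19 mm behind it; z points along the fingers, y is the direction in which the jaws open and shut (so a half turn about z gives the same grasp; the last joint's range is limited). The gripper opens to 85 mm and grips with 20 to 120 N. Pads are 22 mm wide; open, the fingers measure 114 mm over their backs; the gripper's body (76 mm by 85 mm) begins 54 mm behind the grasp point. The pads swing forward as they close: fully open they stand 13 mm farther back than shut.
Start: joints at [1.097, 0.276, 1.505, -0, 1.361, -0.121], TCP at [0.199, 0.54, 0.231] pointing down, gripper open.
Joint ranges: [-2.89, 2.89], [-0.75, 2.08], [0.22, 2.7], [-1.18, 4.32], [0.11, 2.71], [-2.7, 2.7]. Speed limits (rad/s): [2.57, 2.57, 3.14, 3.14, 3.14, 3.14].

## Interface

Orientations are given as a unit quaternion [w, x, y, z].
In Python, from rig import get_state, get_image, calibration, sign_off gives the robot as it stands. The module is installed in compiled form; this text tells all that it offers.
- The arm moves only by the tool drive_tool, never from a script. Its argument "targets" is one flat list of numbers, 7 for each row, row after row: the turn, a rotation vector about the tool's x, y, z in degrees, then the shift along the tool's x, y, z in mm, then the opening, from 0 (shut) to 1 (fully open). In form: [wx, wy, wz, tx, ty, tz, fingers, wx, wy, wz, tx, ty, tz, fingers, ...]. A call has 1 to 12 rows; each row shifts and turns the commanded pose from where the row before left it, along the tool's axes as they then stand; what a row does not reach is not made up. A row lasts 1/8 s, in which the tool goes at most 62.5 mm and 10.7 degrees, less where a joint would pass 70% of its speed; a pose out of reach is approached as far as the arm can. A call is refused whole if a number of a shift passes 62.5 or a number of a turn 10.7, either way. A call with a gripper value outside its range is refused whole. The fingers move at their own pace and stop on an object; "grip_force" is the grip in N (left out, the last holds). Time passes only in rows, so rows that do not move let the fingers close. It gives the time, the measured TCP pose, the force and the opening at its end, in the units of the state.
- get_state(): the state, without advancing time (a new reading comes with each control period).
- get_image(name): name is "side" or "top"; returns the picture (400x640x3 uint8, red, green, blue); there is no depth.
- calibration(name): a dict with "mtx" (3x3 intrinsics, pixels), "distortion" ([k1, k2, p1, p2, k3] as OpenCV has them; the pictures are not rectified), "world_to_cam" (4x4, takes a point from world to camera coordinates). Camera axes: x right, y down, z forward; pixel columns grow to the right and rows downward; lengths in m; the calibration is good to about 2 mm. A picture is of the moment at which its call begins. calibration takes no time and is no camera call.
- sign_off(): hands the job in, once; it reports no verdict.
The state is a dict: "clock": time; "qpos": joint angles; "qd": joint speeds; "effort": joint torques, N m; "position": TCP position; "ee_rot": TCP orientation; "contact_force": force on the tool from outside, world axes, zero at the start; "moment": the same for the moment, N m; "width": finger opening in m.
Only numpy, scipy, OpenCV 4.12 (cv2) and the standard library are available. Lean on these libraries where they do the work, as an engineer would, in place of code of your own. Each camera call takes 0.05 s, during which the arm holds its last target.

## Working session

There is one attempt and no reset: what is moved stays moved. The work goes in short steps, Python scripts to look and compute and a tool call to move; the robot and the scene stay as the last step left them, time stands still between calls to the robot, and variables do not carry over. Pictures are saved under pics/ and viewed, and the job is handed in when it is done.

Besides the shell and the picture viewer there is one more tool, called after "Request:" by a JSON object that holds its "name" and its "arguments", one argument or row to a line. drive_tool: Moves the arm, as the interface text tells. Its arguments: {"type":"object","properties":{"targets":{"type":"array"},"grip_force":{"type":"number"}},"required":["targets"]}

```bash
ls; mkdir -p pics
python3 - <<'E'
from rig import *
import cv2,numpy as np
s=get_state();print(s)
for n in("side","top"):
    im=get_image(n);cv2.imwrite(f"pics/{n}0.png",im[:,:,::-1]);c=calibration(n);print(n,c)
E
```

```text
pics
{'clock': 0.0, 'qpos': array([ 1.09702504e+00,  2.76589284e-01,  1.50615238e+00, -3.44630335e-05,
        1.36066904e+00, -1.21004594e-01]), 'qd': array([ 0.00194529,  0.00019351, -0.00116591, -0.00027166, -0.00162547,
        0.00042461]), 'effort': array([-1.29291358e-03, -4.16782057e+01, -2.45804733e+01, -2.54644619e-04,
        1.10274649e-02, -2.38578275e-05]), 'position': array([0.19843576, 0.53911021, 0.23043528]), 'ee_rot': array([-2.50256591e-04,  1.75466564e-01,  9.84484971e-01, -8.74061537e-04]), 'contact_force': array([-0.01243131, -0.1416938 , -0.98323556]), 'moment': array([ 0.00542533, -0.0035533 , -0.00624017]), 'width': 0.085273294403276}
side {'mtx': array([[462.52079948,   0.        , 320.94977587],
       [  0.        , 462.52079948, 194.84581051],
       [  0.        ,   0.        ,   1.        ]]), 'distortion': array([-0.07218369,  0.        ,  0.        ,  0.        ,  0.        ]), 'world_to_cam': array([[ 0.6648469 , -0.74673649, -0.01905798, -0.4323202 ],
       [-0.53035597, -0.45392146, -0.71601526,  0.32092483],
       [ 0.5260239 ,  0.48614804, -0.69782443,  0.91654519],
       [ 0.        ,  0.        ,  0.        ,  1.        ]])}
top {'mtx': array([[361.9092046 ,   0.        , 325.37793869],
       [  0.        , 361.9092046 , 201.19460537],
       [  0.        ,   0.        ,   1.        ]]), 'distortion': array([0.02431415, 0.        , 0.        , 0.        , 0.        ]), 'world_to_cam': array([[-8.73077339e-04, -9.99665329e-01,  2.58547490e-02,
        -8.06280858e-02],
       [-9.95732492e-01, -1.51687910e-03, -9.22740703e-02,
         5.88200420e-01],
       [ 9.22824073e-02, -2.58249760e-02, -9.95397924e-01,
         7.27587914e-01],
       [ 0.00000000e+00,  0.00000000e+00,  0.00000000e+00,
         1.00000000e+00]])}
```

View pics/side0.png

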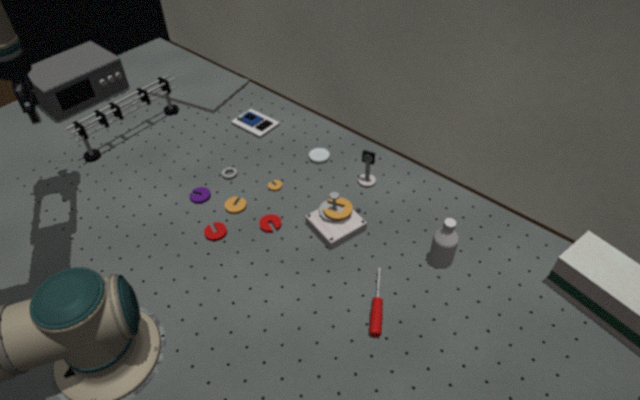

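View pics/top0.png

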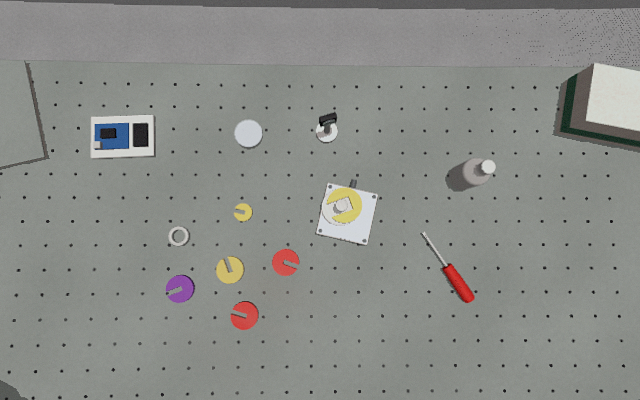

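Brass candidates in the top picture are the large disc at (230,270), the small one at (243,212), and the mass on the carrier at (342,205). The look-alikes are purple (180,289) and red (285,262) and (244,315). The loose large brass disc at (230,270) fits. I'll confirm it in a crop.

```bash
cat > h.py <<'E'
import cv2,numpy as np
from rig import *
def ray(n,px):
    c=calibration(n);T=c["world_to_cam"];R=T[:3,:3];t=T[:3,3]
    p=cv2.undistortPoints(np.array(px,float).reshape(-1,1,2),c["mtx"],c["distortion"]).reshape(-1,2)
    d=np.c_[p,np.ones(len(p))]@R
    return -R.T@t,d
def plane(n,px,z):
    o,d=ray(n,px);return o+d*((z-o[2])/d[:,2])[:,None]
def proj(n,P):
    c=calibration(n);T=c["world_to_cam"]
    return cv2.projectPoints(np.array(P,float).reshape(-1,1,3),cv2.Rodrigues(T[:3,:3])[0],T[:3,3],c["mtx"],c["distortion"])[0].reshape(-1,2)
def tri(a,b):
    o1,d1=ray("side",[a]);o2,d2=ray("top",[b]);d1=d1[0];d2=d2[0]
    A=np.c_[d1,-d2];s=np.linalg.lstsq(A,o2-o1,rcond=None)[0]
    p,q=o1+s[0]*d1,o2+s[1]*d2
    return (p+q)/2,np.linalg.norm(p-q)
E
python3 - <<'E'
from h import *
t=cv2.imread("pics/top0.png");s=cv2.imread("pics/side0.png")
a=cv2.resize(t[165:255,305:395],(390,390),interpolation=cv2.INTER_CUBIC)
b=cv2.resize(t[245:295,205:255],(390,390),interpolation=cv2.INTER_CUBIC)
cv2.imwrite("pics/c0.png",np.hstack([a,b]))
a=cv2.resize(s[185:250,300:375],(400,347),interpolation=cv2.INTER_CUBIC)
b=cv2.resize(s[185:230,215:260],(347,347),interpolation=cv2.INTER_CUBIC)
cv2.imwrite("pics/c1.png",np.hstack([a,b]))
for n,im in(("top",t),("side",s)):
    h=cv2.cvtColor(im,cv2.COLOR_BGR2HSV);m=cv2.inRange(h,(15,90,80),(35,255,255))
    N,l,st,ce=cv2.connectedComponentsWithStats(m)
    for i in range(1,N):
        if st[i,4]>20:print(n,st[i],ce[i])
E
```

```text
top [327 187  35  36 617] [346.46029173 203.72285251]
top [234 204  18  18 206] [243.41262136 212.2184466 ]
top [216 256  28  28 521] [229.82533589 270.24760077]
side [268 180  14  11 112] [274.92857143 185.17857143]
side [225 197  21  16 269] [234.85501859 204.71375465]
side [324 197  29  23 357] [339.7535014 209.5210084]
```

View pics/c0.png

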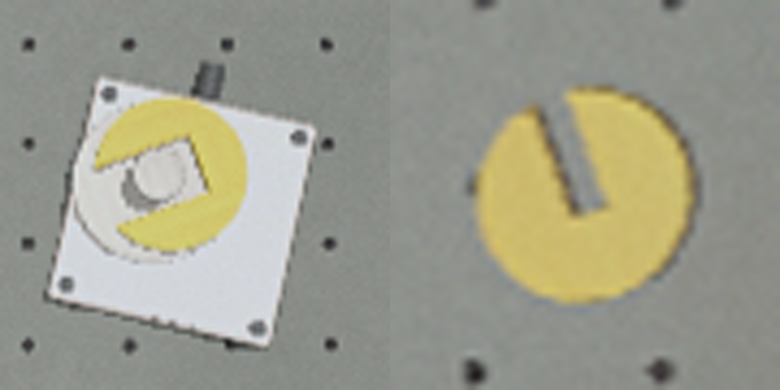

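View pics/c1.png

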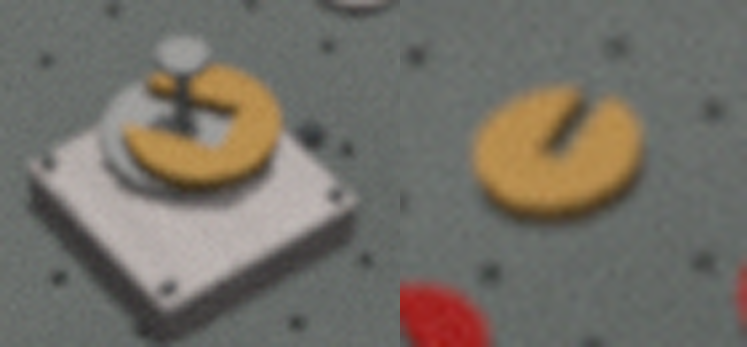

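The crops confirm it: (230,270) is the loose large brass mass with a 10 mm slot whose mouth points up and slightly left in the picture. The lower mass's slot opens left and slightly down, with the stem and head inside it. Next I'll measure.

```bash
cat >> h.py <<'E'
from scipy.optimize import least_squares
def brass(im,box,k=8,hsv=((15,100,90),(35,255,255)),up=cv2.INTER_CUBIC):
    x0,y0,x1,y1=box
    c=cv2.resize(im[y0:y1,x0:x1],None,fx=k,fy=k,interpolation=up)
    m=cv2.inRange(cv2.cvtColor(c,cv2.COLOR_BGR2HSV),*hsv)
    cs=cv2.findContours(m,cv2.RETR_EXTERNAL,cv2.CHAIN_APPROX_NONE)[0]
    q=max(cs,key=cv2.contourArea).reshape(-1,2)
    return (q+.5)/k-.5+[x0,y0]
def slotted(n,im,box,z,R,half,k=8):
    P=plane(n,brass(im,box,k),z)[:,:2]
    # circle of known radius, robust
    c0,r0=cv2.minEnclosingCircle(P.astype(np.float32))
    f=lambda v:np.linalg.norm(P-v[:2],axis=1)-v[2]
    s=least_squares(f,[*c0,R],loss='cauchy',f_scale=.0005)
    c=s.x[:2]
    inn=P[np.linalg.norm(P-c,axis=1)<s.x[2]-.003]
    d0=inn.mean(0)-c;a0=np.arctan2(d0[1],d0[0])
    # slot walls: |across|=half
    def g(v):
        u=np.array([np.cos(v[0]),np.sin(v[0])]);w=np.array([-u[1],u[0]])
        q=inn-c;al=q@u;ac=q@w-v[1]
        return np.minimum(abs(abs(ac)-v[2]),abs(al-v[3]))
    b=least_squares(g,[a0,0,half,-half],loss='cauchy',f_scale=.0005)
    return c,s.x[2],b.x
E
python3 - <<'E'
from h import *
t=cv2.imread("pics/top0.png");s=cv2.imread("pics/side0.png")
for n,im,bx,bl in(("top",t,(205,245,255,295),(315,175,375,235)),("side",s,(215,185,260,225),(315,190,365,230))):
    for nm,b,z,R,h in(("mass",bx,.010,.028,.005),("lower",bl,.052,.036,.014)):
        c,r,v=slotted(n,im,b,z,R,h);print(n,nm,c.round(4),r.round(4),"ang",np.degrees(v[0]).round(1),"off,half,end mm",(v[1:]*1e3).round(1))
# cameras
for n in("top","side"):print(n,ray(n,[[0,0]])[0])
# stand corners via white
E
```

```text
top mass [0.4469 0.1187] 0.0278 ang 21.5 off,half,end mm [-0.2  5.  -5.5]
top lower [ 0.5791 -0.1172] 0.0348 ang 110.0 off,half,end mm [  0.2  14.8 -14. ]
side mass [0.4455 0.1174] 0.029 ang 20.0 off,half,end mm [ 0.3  3.5 -5. ]
side lower [ 0.5779 -0.1194] 0.0369 ang 108.3 off,half,end mm [ -0.6  12.4 -14. ]
top [ 0.51847631 -0.06091893  0.78059977]
side [-0.02449353 -0.62273125  0.86113555]
```

Run:
```python
from h import *
a=(300+182/5.333-.4,185+50/5.333-.4);b=(305+160/4.333-.4,165+173/4.333-.4)
print(plane("side",[a],.092),plane("top",[b],.092),tri(a,b))
# stem base/ shaft in side: stem meets pan at crop (183,125)
print(plane("side",[(300+183/5.333-.4,185+127/5.333-.4)],.042))
# pan: left edge in top / check expected pan centre projection
t=cv2.imread("pics/top0.png")
c=cv2.resize(t[180:230,315:370],None,fx=12,fy=12,interpolation=cv2.INTER_CUBIC)
sx=plane("top",[b],.092)[0][:2]
def dr(C,r,z,col):
    P=[[C[0]+r*np.cos(q),C[1]+r*np.sin(q),z] for q in np.linspace(0,6.28,60)]
    p=((proj("top",P)-[315,180]+.5)*12-.5).astype(int);cv2.polylines(c,[p],1,col,1)
dr(sx,.012,.092,(0,0,255));dr(sx,.038,.042,(255,0,0))
cv2.imwrite("pics/c2.png",c)
```

```text
[[ 0.57733754 -0.10809509  0.092     ]] [[ 0.57596568 -0.10966348  0.092     ]] (array([ 0.57576549, -0.10949097,  0.09405002]), np.float64(7.935651587822708e-05))
[[ 0.57799079 -0.10816075  0.042     ]]
```

View pics/c2.png

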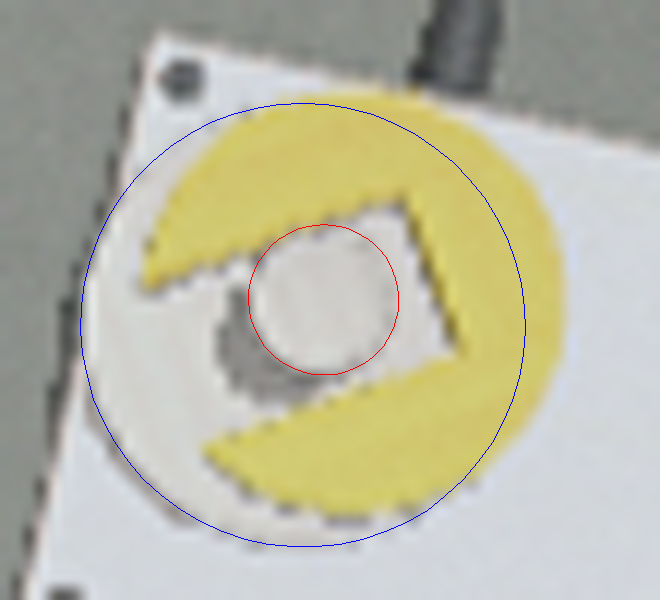

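Request:
{"name": "drive_tool", "arguments": {
  "targets": [0,0,0,-38,-31,0,0.85,0,0,0,-38,-31,0,0.85,0,0,0,-38,-31,0,0.85,0,0,0,-38,-31,10,0.85,0,0,0,-38,-31,15,0.85,0,0,0,-38,-31,15,0.85,0,0,0,-38,-31,20,0.85,0,0,0,-38,-31,20,0.85,0,0,0,-38,-31,20,0.85,0,0,0,-35,-31,20,0.85,0,0,-10.2,0,0,0,0.85,0,0,-10.2,0,0,0,0.85],
  "grip_force": 40
}}

```text
clock: 1.6
position: [0.4452, 0.1175, 0.1105]
ee_rot: [-0.001, -0.004, 1.0, -0.0]
contact_force: [0.8, 0.1, -0.2]
width: 0.0726
```

Request:
{"name": "drive_tool", "arguments": {
  "targets": [0,0,-10.2,0,0,0,0.85,0,0,-10.2,0,0,0,0.85,0,0,0,0,0,0,0.85,0,0,0,0,0,0,0.85]
}}

```text
clock: 2.1
position: [0.4452, 0.1184, 0.1112]
ee_rot: [-0.0, -0.177, 0.984, 0.0]
contact_force: [0.4, -0.1, -0.4]
width: 0.0728
```

```bash
cat >> h.py <<'E'
from scipy.spatial.transform import Rotation as Ro
def st():
    s=get_state();q=s["ee_rot"];R=Ro.from_quat([q[1],q[2],q[3],q[0]]).as_matrix()
    return s,R
def goto(target,yawy=None):
    s,R=st();d=R.T@(np.array(target)-s["position"])*1e3
    print("t",s["clock"],"pos",s["position"].round(4),"tool shift mm",d.round(1),"yaw_y",np.degrees(np.arctan2(R[1,1],R[0,1])).round(2),"tilt",np.degrees(np.arccos(-R[2,2])).round(2),"F",s["contact_force"].round(2),"M",s["moment"].round(3),"w",s["width"].round(4))
E
python3 - <<'E'
from h import *
goto([.4463,.1182,.02])
for n in("side","top"):cv2.imwrite(f"pics/{n}1.png",get_image(n)[:,:,::-1])
E
```

```text
Traceback (most recent call last):
  File "h.py", line 48, in goto
    print("t",s["clock"],"pos",s["position"].round(4),"tool shift mm",d.round(1),"yaw_y",np.degrees(np.arctan2(R[1,1],R[0,1])).round(2),"tilt",np.degrees(np.arccos(-R[2,2])).round(2),"F",s["contact_force"].round(2),"M",s["moment"].round(3),"w",s["width"].round(4))
                                                                                                                                                                                                                                                    ^^^^^^^^^^^^^^^^
AttributeError: 'float' object has no attribute 'round'
```

```bash
sed -i 's/s\["width"\].round(4)/round(s["width"],4)/' h.py
python3 - <<'E'
from h import *
goto([.4463,.1182,.02])
cv2.imwrite("pics/side1.png",cv2.resize(get_image("side")[120:260,150:350,::-1],None,fx=4,fy=4,interpolation=cv2.INTER_CUBIC))
E
```

```text
t 2.1 pos [0.4452 0.1184 0.1112] tool shift mm [-1.  -0.6 91.2] yaw_y 110.45 tilt 0.02 F [ 0.41 -0.13 -0.38] M [ 0.036  0.035 -0.005] w 0.0728
```

View pics/side1.png

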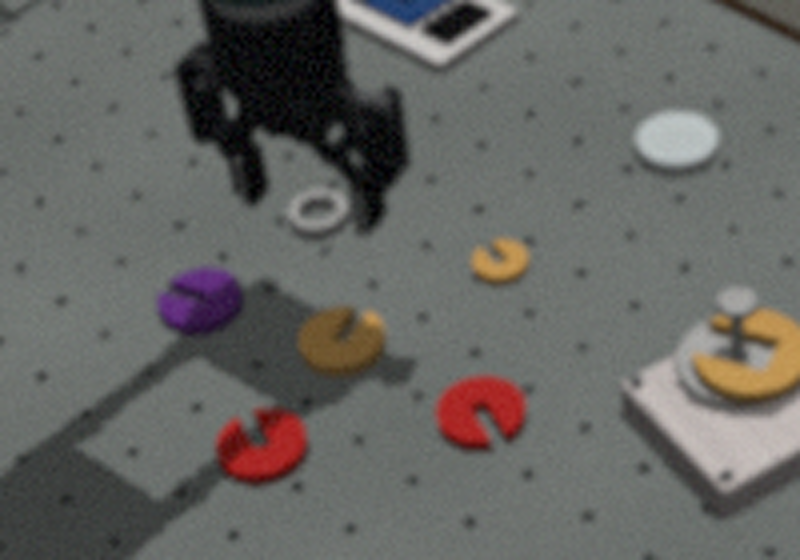

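Request:
{"name": "drive_tool", "arguments": {
  "targets": [0,0,0,-1,-0.6,35,0.85,0,0,0,0,0,35,0.85,0,0,0,0,0,15,0.85,0,0,0,0,0,0,0.72,0,0,0,0,0,0,0.72,0,0,0,0,0,0,0.72,0,0,0,0,0,0,0.72]
}}

```text
clock: 3.02
position: [0.447, 0.1183, 0.027]
ee_rot: [0.001, -0.179, 0.984, -0.0]
contact_force: [-0.2, -0.6, 0.7]
width: 0.0615
```

Run:
```python
from h import *
goto([.4463,.1182,.00])
cv2.imwrite("pics/side2.png",cv2.resize(get_image("side")[150:240,190:290,::-1],None,fx=6,fy=6,interpolation=cv2.INTER_CUBIC))
```

```text
t 3.025 pos [0.447  0.1183 0.027 ] tool shift mm [ 0.8  0.1 27. ] yaw_y 110.58 tilt 0.09 F [-0.24 -0.55  0.67] M [-0.007 -0.014 -0.   ] w 0.0615
```

View pics/side2.png

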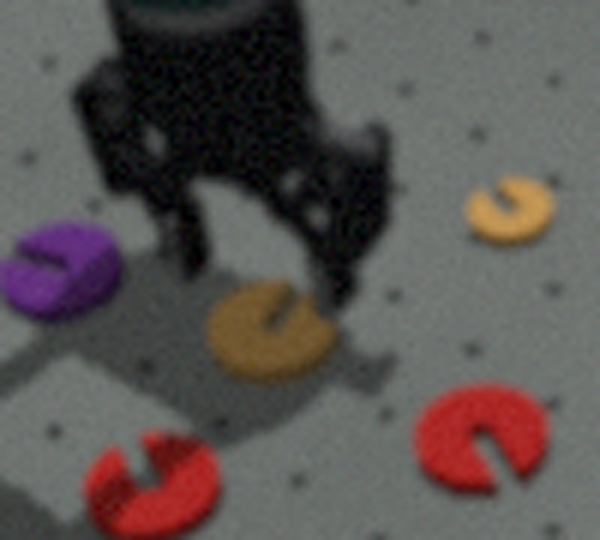

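Request:
{"name": "drive_tool", "arguments": {
  "targets": [0,0,0,0.5,0,12,0.72,0,0,0,0,0,8,0.72,0,0,0,0,0,0,0.72,0,0,0,0,0,0,0.72]
}}

```text
clock: 3.58
position: [0.446, 0.1181, 0.0061]
ee_rot: [-0.0, -0.179, 0.984, 0.0]
contact_force: [0.7, -0.9, 0.5]
width: 0.0615
```

Request:
{"name": "drive_tool", "arguments": {
  "targets": [0,0,0,0,0,2,0.72,0,0,0,0,0,0,0.72]
}}

```text
clock: 3.82
position: [0.4461, 0.1181, 0.0043]
ee_rot: [0.0, -0.179, 0.984, 0.0]
contact_force: [0.7, -0.5, -0.4]
width: 0.0616
```

Request:
{"name": "drive_tool", "arguments": {
  "targets": [0,0,0,0,0,2,0.72,0,0,0,0,0,0,0.72]
}}

```text
clock: 4.08
position: [0.4459, 0.118, 0.0022]
ee_rot: [-0.0, -0.179, 0.984, 0.0]
contact_force: [0.2, -0.2, 0.0]
width: 0.0614
```

Request:
{"name": "drive_tool", "arguments": {
  "targets": [0,0,0,0,0,2,0.72,0,0,0,0,0,0,0.72]
}}

```text
clock: 4.32
position: [0.4459, 0.1181, 0.0002]
ee_rot: [-0.0, -0.179, 0.984, 0.0]
contact_force: [0.1, -0.7, -0.2]
width: 0.0611
```

Request:
{"name": "drive_tool", "arguments": {
  "targets": [0,0,0,0,0,1.5,0.72,0,0,0,0,0,0,0.72]
}}

```text
clock: 4.58
position: [0.446, 0.1181, -0.0013]
ee_rot: [-0.0, -0.179, 0.984, 0.0]
contact_force: [0.1, -0.3, -0.1]
width: 0.0617
```

Request:
{"name": "drive_tool", "arguments": {
  "targets": [0,0,0,0,0,1.5,0.72,0,0,0,0,0,0,0.72]
}}

```text
clock: 4.82
position: [0.446, 0.1181, -0.0028]
ee_rot: [-0.0, -0.179, 0.984, 0.0]
contact_force: [0.8, 0.8, -0.1]
width: 0.0616
```

Request:
{"name": "drive_tool", "arguments": {
  "targets": [0,0,0,0,0,1.5,0.72,0,0,0,0,0,0,0.72]
}}

```text
clock: 5.08
position: [0.446, 0.1181, -0.0043]
ee_rot: [-0.0, -0.179, 0.984, 0.0]
contact_force: [0.4, 0.4, -0.4]
width: 0.0616
```

Request:
{"name": "drive_tool", "arguments": {
  "targets": [0,0,0,0,0,-2.5,0.72,0,0,0,0,0,0,0.6,0,0,0,0,0,0,0.5,0,0,0,0,0,0,0.5,0,0,0,0,0,0,0.5],
  "grip_force": 40
}}

```text
clock: 5.7
position: [0.4462, 0.1181, -0.0009]
ee_rot: [0.0, -0.179, 0.984, 0.0]
contact_force: [-1.7, -0.1, 6.4]
width: 0.0542
```

Request:
{"name": "drive_tool", "arguments": {
  "targets": [0,0,0,0,0,-10,0.5,0,0,0,0,0,0,0.5,0,0,0,0,0,0,0.5]
}}

```text
clock: 6.08
position: [0.4459, 0.1181, 0.0083]
ee_rot: [0.0, -0.179, 0.984, 0.0]
contact_force: [0.4, -0.5, -2.0]
width: 0.0543
```

Run:
```python
from h import *
goto([.4463,.1182,.00])
cv2.imwrite("pics/side3.png",cv2.resize(get_image("side")[150:240,190:290,::-1],None,fx=6,fy=6,interpolation=cv2.INTER_CUBIC))
```

```text
t 6.075 pos [0.4459 0.1181 0.0083] tool shift mm [-0.4 -0.   8.3] yaw_y 110.59 tilt 0.0 F [ 0.4  -0.47 -1.97] M [-0.052 -0.    -0.008] w 0.0543
```

View pics/side3.png

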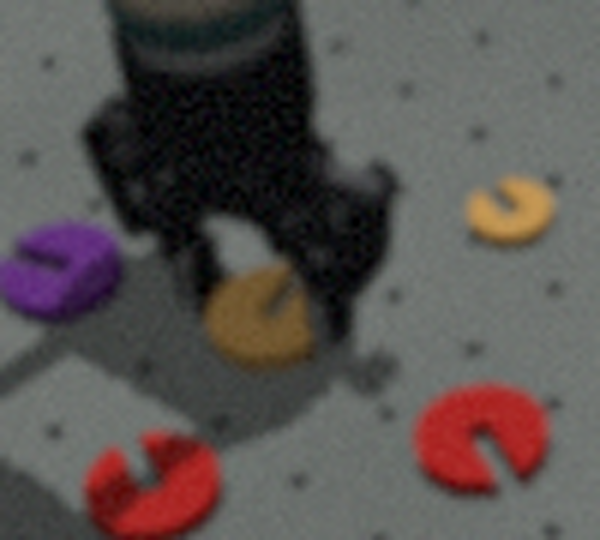

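The mass is held: about 2 N of weight, and the slot is still visible at (285,290) in the crop. Lifting and carrying to a stand-off point on the slot's side.

Request:
{"name": "drive_tool", "arguments": {
  "targets": [0,0,0,0,0,-35,0.5,0,0,0,0,0,-40,0.5,0,0,0,0,0,-35,0.5,0,0,0,-8.6,-42.7,0,0.5,0,0,0,-8.6,-42.7,0,0.5,0,0,0,-8.6,-42.7,0,0.5,0,0,0,-8.6,-42.7,0,0.5,0,0,0,-8.6,-42.7,0,0.5,0,0,10,0,0,0,0.5,0,0,10,0,0,0,0.5,0,0,10,0,0,0,0.5,0,0,10,0,0,0,0.5]
}}

```text
clock: 7.62
position: [0.5608, -0.0667, 0.1175]
ee_rot: [-0.001, 0.172, 0.985, 0.0]
contact_force: [-0.5, -0.8, -2.2]
width: 0.0541
```

Request:
{"name": "drive_tool", "arguments": {
  "targets": [0,0,10,0,0,0,0.5,0,0,10,0,0,0,0.5,0,0,10,0,0,0,0.5,0,0,10,0,0,0,0.5,0,0,10.4,0,0,0,0.5,0,0,0,0,0,0,0.5,0,0,0,0,0,0,0.5,0,0,0,0,0,0,0.5]
}}

```text
clock: 8.62
position: [0.5613, -0.0667, 0.1181]
ee_rot: [-0.0, 0.572, 0.82, 0.0]
contact_force: [0.5, 0.2, -2.9]
width: 0.0541
```

Run:
```python
from h import *
goto([.5616,-.0666,.06])
cv2.imwrite("pics/side4.png",cv2.resize(get_image("side")[100:250,260:410,::-1],None,fx=4,fy=4,interpolation=cv2.INTER_CUBIC))
```

```text
t 8.625 pos [ 0.5613 -0.0667  0.1181] tool shift mm [-0.1  0.3 58.1] yaw_y 20.26 tilt 0.02 F [ 0.5   0.17 -2.87] M [0.039 0.054 0.006] w 0.0541
```

View pics/side4.png

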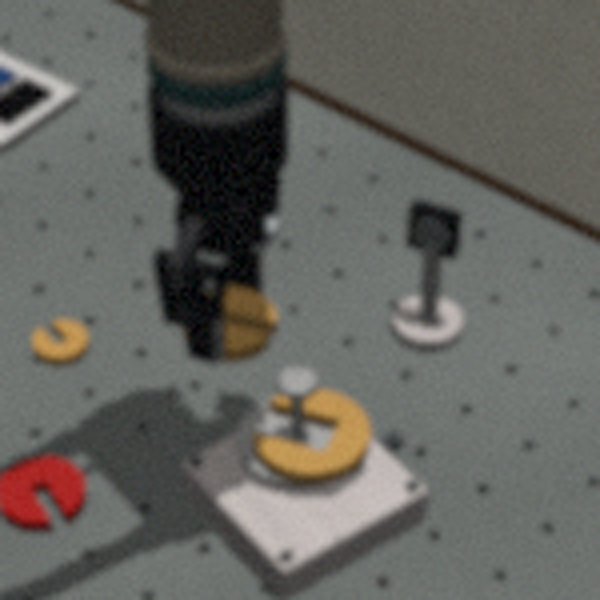

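Request:
{"name": "drive_tool", "arguments": {
  "targets": [0,0,0.8,0,0,25,0.5,0,0,0,0,0,25,0.5,0,0,0,0,0,8,0.5,0,0,0,0,0,0,0.5,0,0,0,0,0,0,0.5]
}}

```text
clock: 9.3
position: [0.5623, -0.0669, 0.0612]
ee_rot: [0.001, 0.578, 0.816, 0.0]
contact_force: [0.9, -0.1, -2.1]
width: 0.0538
```

Run:
```python
from h import *
goto([.5616,-.0666,.06])
I=[get_image("side") for _ in range(4)]
im=np.mean(I,axis=0).astype(np.uint8)[:,:,::-1];cv2.imwrite("pics/raw5.png",im)
x0,y0,k=300,165,10
c=cv2.resize(im[y0:y0+60,x0:x0+70],None,fx=k,fy=k,interpolation=cv2.INTER_CUBIC);o=c.copy()
s,R=st();C=np.array([*s["position"][:2],s["position"][2]+.011]);u=-R[:,0];w=np.array([-u[1],u[0],0])
def L(pts,col):
    p=((proj("side",pts)-[x0,y0]+.5)*k-.5).astype(int);cv2.polylines(o,[p],0,col,1)
L([C+.0276*u+.005*w,C-.005*u+.005*w,C-.005*u-.005*w,C+.0276*u-.005*w],(0,0,255))
L([C+.028*(np.cos(q)*u+np.sin(q)*w) for q in np.linspace(0,6.28,60)],(255,0,0))
cv2.imwrite("pics/c5.png",c);cv2.imwrite("pics/c5o.png",o)
```

```text
t 9.3 pos [ 0.5623 -0.0669  0.0612] tool shift mm [ 0.5 -0.5  1.2] yaw_y 19.4 tilt 0.11 F [ 0.93 -0.05 -2.12] M [ 0.015 -0.008 -0.043] w 0.0538
```

View pics/c5.png

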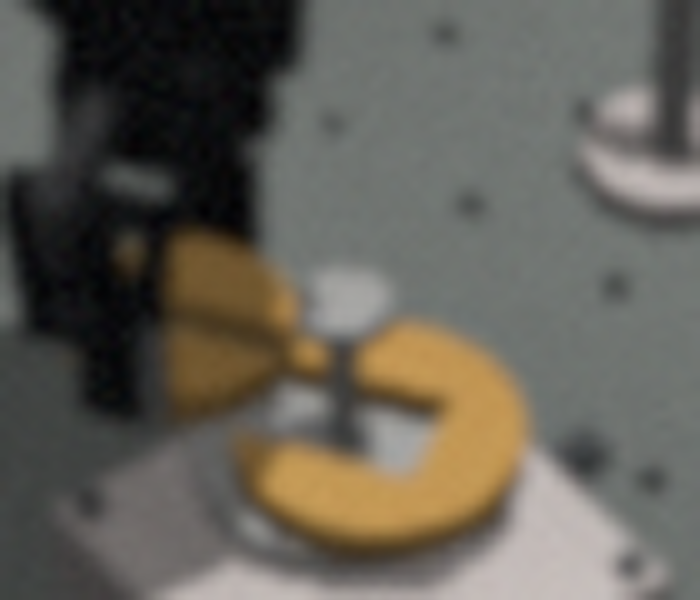

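View pics/c5o.png

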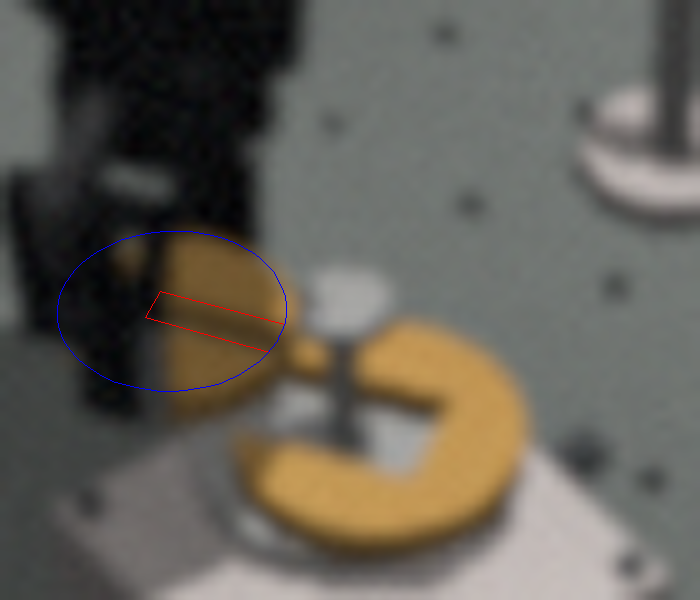

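Run:
```python
from h import *
im=cv2.imread("pics/raw5.png")
x0,y0,k=310,180,24
c=cv2.resize(im[y0:y0+28,x0:x0+32],None,fx=k,fy=k,interpolation=cv2.INTER_CUBIC)
c=cv2.convertScaleAbs(c,alpha=1.6);cv2.imwrite("pics/c6.png",cv2.resize(c,(685,600)))
g=im.astype(float).sum(2)/3
for col in range(314,332):
    print(col,g[188:208,col].round(0).astype(int))
```

```text
314 [30 38 37 27 19  8 12  9 22 29 38 43 42 41 43 45 43 40 43 51]
315 [19 17 19 22 24 20 22 16 19 33 47 52 54 52 53 50 50 50 53 56]
316 [21 31 37 40 39 42 41 39 35 46 55 63 61 60 62 60 54 54 54 58]
317 [37 56 63 65 62 64 60 54 49 59 69 72 72 72 73 70 62 54 54 60]
318 [47 71 80 78 81 78 74 63 55 63 75 80 79 80 79 77 68 57 56 68]
319 [52 74 81 84 84 83 77 66 57 61 72 81 82 83 85 80 68 60 59 71]
320 [51 71 83 84 84 82 80 69 57 57 67 79 82 83 83 82 69 55 59 80]
321 [41 67 81 81 83 83 82 71 59 55 62 76 83 81 84 75 66 59 66 82]
322 [32 60 78 82 83 83 83 75 63 54 63 73 77 83 81 77 64 58 70 85]
323 [22 51 71 82 83 82 82 77 66 56 57 72 79 82 78 69 56 58 78 90]
324 [23 47 71 81 83 82 82 80 70 57 55 65 79 82 76 62 58 67 87 92]
325 [50 63 77 86 83 81 82 80 73 59 56 63 75 79 68 55 62 78 90 97]
326 [ 87  91  97  98  92  87  86  86  81  69  56  60  72  75  60  60  69  86
  99 100]
327 [108 109 111 110 109 102  99 103 101  82  65  59  66  64  62  73  94 106
 118 115]
328 [116 115 116 118 119 114 117 119 116  96  77  70  68  61  66  97 122 130
 132 121]
329 [117 116 114 116 121 117 116 117 116 105  92  95  95  78  69  99 135 147
 137 114]
330 [115 115 117 117 123 122 113 112 117 112 106 115 116  93  67  92 136 148
 132 107]
331 [116 115 114 122 135 138 133 127 139 132 115 116 121  98  69  82 124 143
 123  99]
```

View pics/c6.png

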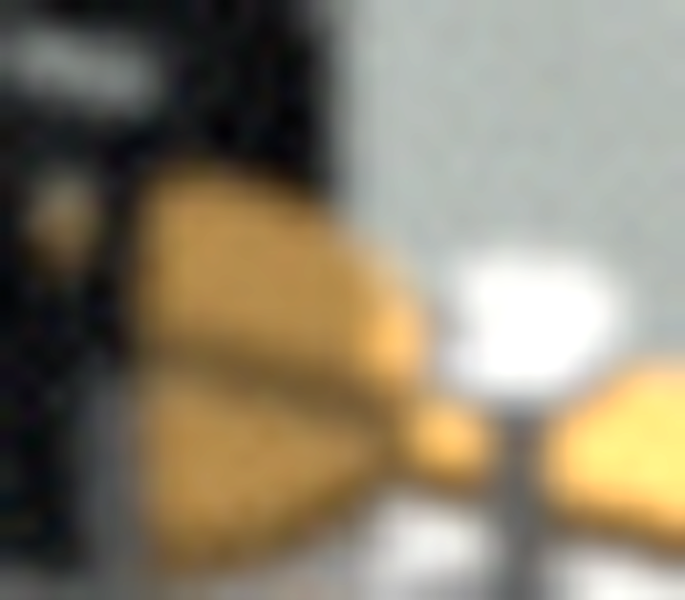

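Side view: the held mass at crop (230,330) has its mouth facing the stem, and the slot axis agrees with prediction to about 1 mm. The cameras can't settle the lateral offset better than ±2 mm, so I'll feel from here.

Request:
{"name": "drive_tool", "arguments": {
  "targets": [0,0,0,-4,0,0,0.5,0,0,0,-3,0,0,0.5,0,0,0,0,0,0,0.5,0,0,0,0,0,0,0.5]
}}

```text
clock: 10.0
position: [0.5636, -0.0733, 0.0602]
ee_rot: [-0.0, 0.578, 0.816, 0.0]
contact_force: [0.1, 0.7, -2.2]
width: 0.0542
```

Request:
{"name": "drive_tool", "arguments": {
  "targets": [0,0,0,-1,0,0,0.5,0,0,0,0,0,0,0.5]
}}

```text
clock: 10.25
position: [0.5641, -0.0742, 0.0603]
ee_rot: [-0.0, 0.578, 0.816, 0.0]
contact_force: [-0.4, -0.8, -1.3]
width: 0.0542
```

Request:
{"name": "drive_tool", "arguments": {
  "targets": [0,0,0,-1,0,0,0.5,0,0,0,0,0,0,0.5]
}}

```text
clock: 10.5
position: [0.5644, -0.0752, 0.0603]
ee_rot: [0.0, 0.578, 0.816, 0.0]
contact_force: [0.2, -0.2, -2.4]
width: 0.0541
```

Request:
{"name": "drive_tool", "arguments": {
  "targets": [0,0,0,-0.7,0,0,0.5,0,0,0,0,0,0,0.5]
}}

```text
clock: 10.75
position: [0.5646, -0.0759, 0.0603]
ee_rot: [0.0, 0.578, 0.816, 0.0]
contact_force: [-0.5, -0.8, -2.0]
width: 0.0541
```

Request:
{"name": "drive_tool", "arguments": {
  "targets": [0,0,0,-0.7,0,0,0.5,0,0,0,0,0,0,0.5]
}}

```text
clock: 11.0
position: [0.5649, -0.0765, 0.0603]
ee_rot: [0.0, 0.578, 0.816, 0.0]
contact_force: [0.9, 1.1, -2.3]
width: 0.0542
```

Request:
{"name": "drive_tool", "arguments": {
  "targets": [0,0,0,-0.7,0,0,0.5,0,0,0,0,0,0,0.5]
}}

```text
clock: 11.25
position: [0.5651, -0.0772, 0.0603]
ee_rot: [-0.0, 0.578, 0.816, 0.0]
contact_force: [-0.1, 0.3, -2.6]
width: 0.0539
```

Request:
{"name": "drive_tool", "arguments": {
  "targets": [0,0,0,-0.7,0,0,0.5,0,0,0,0,0,0,0.5]
}}

```text
clock: 11.5
position: [0.5653, -0.0778, 0.0603]
ee_rot: [0.0, 0.578, 0.816, 0.0]
contact_force: [0.5, -0.2, -1.7]
width: 0.0538
```

Request:
{"name": "drive_tool", "arguments": {
  "targets": [0,0,0,-0.7,0,0,0.5,0,0,0,0,0,0,0.5]
}}

```text
clock: 11.75
position: [0.5656, -0.0785, 0.0603]
ee_rot: [0.0, 0.578, 0.816, 0.0]
contact_force: [-0.2, -0.2, -1.1]
width: 0.054
```

Request:
{"name": "drive_tool", "arguments": {
  "targets": [0,0,0,-0.7,0,0,0.5,0,0,0,0,0,0,0.5]
}}

```text
clock: 12.0
position: [0.5658, -0.0792, 0.0603]
ee_rot: [0.0, 0.578, 0.816, 0.0]
contact_force: [-0.3, -0.1, -1.2]
width: 0.0542
```

Request:
{"name": "drive_tool", "arguments": {
  "targets": [0,0,0,-0.5,0,0,0.5,0,0,0,0,0,0,0.5]
}}

```text
clock: 12.25
position: [0.5659, -0.0796, 0.0603]
ee_rot: [0.0, 0.578, 0.816, 0.0]
contact_force: [-0.4, -0.5, -1.9]
width: 0.0541
```

Request:
{"name": "drive_tool", "arguments": {
  "targets": [0,0,0,-0.7,0,0,0.5,0,0,0,0,0,0,0.5]
}}

```text
clock: 12.5
position: [0.5662, -0.0803, 0.0603]
ee_rot: [0.0, 0.578, 0.816, 0.0]
contact_force: [-0.9, -0.8, -2.7]
width: 0.0545
```

Request:
{"name": "drive_tool", "arguments": {
  "targets": [0,0,0,-0.5,0,0,0.5,0,0,0,0,0,0,0.5]
}}

```text
clock: 12.75
position: [0.5664, -0.0808, 0.0603]
ee_rot: [0.0, 0.578, 0.816, 0.0]
contact_force: [0.8, 0.3, -2.0]
width: 0.0543
```

Request:
{"name": "drive_tool", "arguments": {
  "targets": [0,0,0,-0.7,0,0,0.5,0,0,0,0,0,0,0.5]
}}

```text
clock: 13.0
position: [0.5666, -0.0815, 0.0603]
ee_rot: [0.0, 0.578, 0.816, 0.0]
contact_force: [-0.4, 0.3, -2.3]
width: 0.054
```

Request:
{"name": "drive_tool", "arguments": {
  "targets": [0,0,0,-0.5,0,0,0.5,0,0,0,0,0,0,0.5]
}}

```text
clock: 13.25
position: [0.5668, -0.0819, 0.0603]
ee_rot: [0.0, 0.578, 0.816, 0.0]
contact_force: [-0.7, -0.1, -2.4]
width: 0.0541
```

Run:
```python
from h import *
goto([.576,-.1097,.06])
im=np.mean([get_image("side") for _ in range(3)],axis=0).astype(np.uint8)[:,:,::-1]
c=cv2.resize(im[180:222,305:355],None,fx=14,fy=14,interpolation=cv2.INTER_CUBIC)
cv2.imwrite("pics/c7.png",cv2.convertScaleAbs(c,alpha=1.4))
```

```text
t 13.25 pos [ 0.5668 -0.0819  0.0603] tool shift mm [-29.3  -0.5   0.3] yaw_y 19.38 tilt 0.01 F [-0.7  -0.14 -2.38] M [0.002 0.023 0.008] w 0.0541
```

View pics/c7.png

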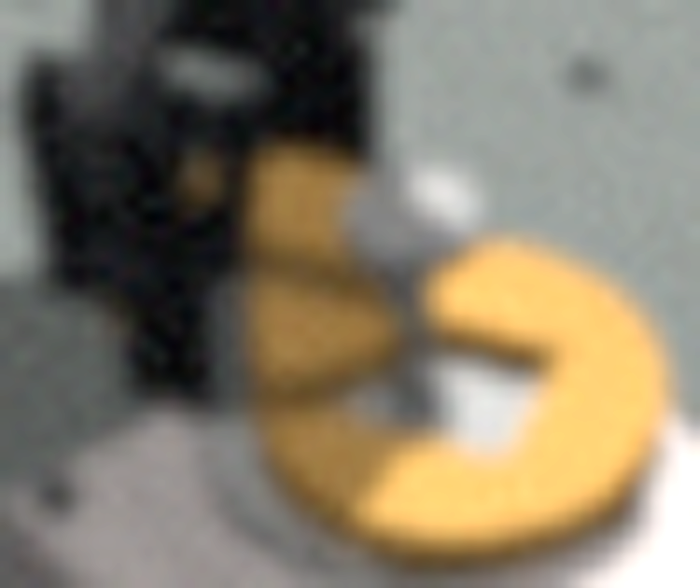

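Run:
```python
from h import *
im=np.mean([get_image("side") for _ in range(4)],axis=0).astype(np.float32)
cv2.imwrite("pics/raw8.png",im[:,:,::-1].astype(np.uint8))
g=im.mean(2)
s,R=st();u=-R[:2,0];w=np.array([-u[1],u[0]])
print("TCP u,w",s["position"][:2]@u,s["position"][:2]@w)
for col in range(322,333):print(col,g[192:210,col].round().astype(int))
for n in (("side"),):
  S=plane("side",[(333.7,194.)],.092)[0];print(S[:2]@u,S[:2]@w)
  print("stem proj",proj("side",[[*S[:2],z] for z in(.092,.086,.071,.061,.052,.042)]).round(1))
pts=[]
for col in range(322,332):
    seg=g[195:206,col];i=np.arange(195,206);k=int(np.argmin(seg[1:-1]))+1
    a,b,c=seg[k-1:k+2];pts.append((col,i[k]+.5*(a-c)/(a-2*b+c)))
P=plane("side",pts,.0713)[:,:2]
for p,q in zip(pts,P):print(p,(q@u).round(4),(q@w).round(4))
```

```text
TCP u,w 0.2653243216754318 0.507415112930238
322 [32 36 36 42 38 33 33 45 58 62 61 64 60 60 56 52 56 66]
323 [59 62 62 65 59 53 49 52 68 74 73 71 72 69 63 56 56 64]
324 [74 78 81 82 76 62 51 59 68 79 81 81 81 77 69 57 54 65]
325 [83 84 84 83 78 67 59 57 70 78 80 86 84 82 73 61 56 64]
326 [79 85 85 85 82 72 57 55 65 78 82 83 83 81 72 60 58 66]
327 [80 86 82 85 83 74 63 54 62 75 82 84 84 81 68 59 58 73]
328 [75 84 84 84 83 77 62 56 59 70 80 83 83 78 61 56 65 77]
329 [73 88 92 89 82 75 65 54 54 64 78 80 81 72 63 58 72 80]
330 [74 89 94 92 87 79 66 55 56 62 73 82 81 66 60 64 80 89]
331 [82 92 94 93 91 86 72 59 54 61 72 80 71 65 59 70 87 89]
332 [90 92 95 96 96 88 76 61 54 58 70 74 66 57 58 68 77 85]
0.2935625878800663 0.5086289197779403
stem proj [[333.7 194. ]
 [333.7 195.8]
 [333.7 200.2]
 [333.7 203.1]
 [333.7 205.7]
 [333.7 208.6]]
(322, np.float64(197.38235273957253)) 0.2636 0.5072
(323, np.float64(198.06626514345407)) 0.2668 0.5059
(324, np.float64(198.0954545736313)) 0.2691 0.5067
(325, np.float64(198.62499991059303)) 0.272 0.5059
(326, np.float64(198.67021277546883)) 0.2743 0.5066
(327, np.float64(199.02657007984817)) 0.277 0.5063
(328, np.float64(199.1896552145481)) 0.2795 0.5067
(329, np.float64(199.50884941220284)) 0.2822 0.5065
(330, np.float64(199.4032258093357)) 0.2843 0.5078
(331, np.float64(199.90714294463396)) 0.2872 0.507
```

Request:
{"name": "drive_tool", "arguments": {
  "targets": [0,0,0,-0.7,0,0,0.5,0,0,0,0,0,0,0.5]
}}

```text
clock: 13.85
position: [0.567, -0.0826, 0.0603]
ee_rot: [0.0, 0.578, 0.816, 0.0]
contact_force: [0.7, -0.2, -2.2]
width: 0.0539
```

Request:
{"name": "drive_tool", "arguments": {
  "targets": [0,0,0,-0.5,0,0,0.5,0,0,0,0,0,0,0.5]
}}

```text
clock: 14.1
position: [0.5671, -0.0831, 0.0603]
ee_rot: [0.0, 0.578, 0.816, 0.0]
contact_force: [0.7, -0.1, -2.1]
width: 0.054
```

Request:
{"name": "drive_tool", "arguments": {
  "targets": [0,0,0,-0.7,0,0,0.5,0,0,0,0,0,0,0.5]
}}

```text
clock: 14.35
position: [0.5674, -0.0837, 0.0603]
ee_rot: [-0.0, 0.578, 0.816, 0.0]
contact_force: [-0.5, -1.4, -1.4]
width: 0.054
```

Request:
{"name": "drive_tool", "arguments": {
  "targets": [0,0,0,-0.5,0,0,0.5,0,0,0,0,0,0,0.5]
}}

```text
clock: 14.6
position: [0.5675, -0.0842, 0.0603]
ee_rot: [0.0, 0.578, 0.816, 0.0]
contact_force: [0.4, 0.8, -2.3]
width: 0.0537
```

Request:
{"name": "drive_tool", "arguments": {
  "targets": [0,0,0,-0.7,0,0,0.5,0,0,0,0,0,0,0.5]
}}

```text
clock: 14.85
position: [0.5678, -0.0849, 0.0603]
ee_rot: [0.0, 0.578, 0.816, 0.0]
contact_force: [0.3, -0.2, -2.3]
width: 0.0541
```

Request:
{"name": "drive_tool", "arguments": {
  "targets": [0,0,0,0,0,0,0.5]
}}

```text
clock: 14.98
position: [0.5678, -0.0848, 0.0603]
ee_rot: [-0.0, 0.578, 0.816, 0.0]
contact_force: [0.2, -0.9, -2.3]
width: 0.0539
```

Request:
{"name": "drive_tool", "arguments": {
  "targets": [0,0,0,-0.6,0,0,0.5,0,0,0,0,0,0,0.5]
}}

```text
clock: 15.22
position: [0.568, -0.0854, 0.0603]
ee_rot: [0.0, 0.578, 0.816, 0.0]
contact_force: [-0.2, 0.4, -2.6]
width: 0.054
```

Run:
```python
from h import *
goto([.576,-.1097,.06])
im=np.mean([get_image("side") for _ in range(3)],axis=0).astype(np.uint8)[:,:,::-1]
cv2.imwrite("pics/raw9.png",im)
c=cv2.resize(im[180:222,305:355],None,fx=14,fy=14,interpolation=cv2.INTER_CUBIC)
cv2.imwrite("pics/c9.png",cv2.convertScaleAbs(c,alpha=1.4))
```

```text
t 15.225 pos [ 0.568  -0.0854  0.0603] tool shift mm [-25.6  -0.5   0.3] yaw_y 19.38 tilt 0.01 F [-0.22  0.43 -2.62] M [0.014 0.005 0.019] w 0.054
```

View pics/c9.png

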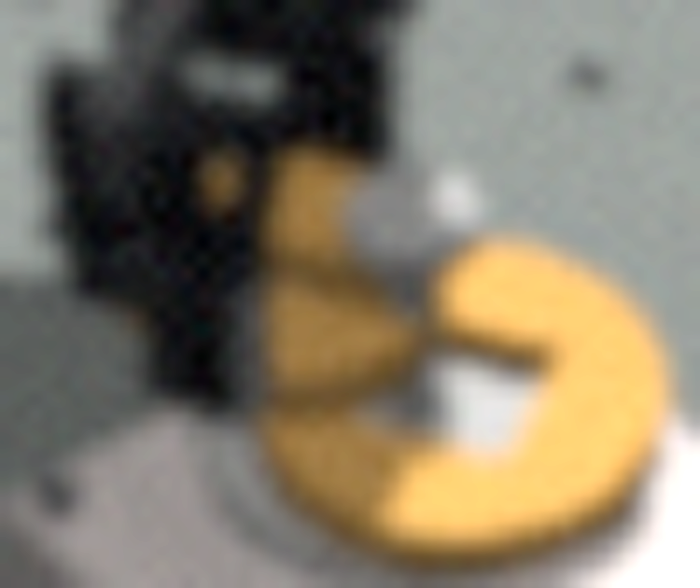

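The near lip of the mass, at crop (425,325), now overlaps the stem with no force felt, so the stem has entered the slot. Sliding on in small steps.

Request:
{"name": "drive_tool", "arguments": {
  "targets": [0,0,0,-1.2,0,0,0.5,0,0,0,-1.3,0,0,0.5,0,0,0,0,0,0,0.5]
}}

```text
clock: 15.75
position: [0.5689, -0.0879, 0.0603]
ee_rot: [0.0, 0.578, 0.816, 0.0]
contact_force: [0.1, -0.2, -2.4]
width: 0.054
```

Request:
{"name": "drive_tool", "arguments": {
  "targets": [0,0,0,-1.2,0,0,0.5,0,0,0,-1.3,0,0,0.5,0,0,0,0,0,0,0.5]
}}

```text
clock: 16.12
position: [0.5697, -0.0902, 0.0603]
ee_rot: [0.0, 0.578, 0.816, 0.0]
contact_force: [-0.6, -0.9, -2.6]
width: 0.0539
```

Request:
{"name": "drive_tool", "arguments": {
  "targets": [0,0,0,0,0,0,0.5]
}}

```text
clock: 16.25
position: [0.5696, -0.0901, 0.0603]
ee_rot: [-0.0, 0.578, 0.816, 0.0]
contact_force: [-0.3, -0.8, -2.2]
width: 0.054
```

Request:
{"name": "drive_tool", "arguments": {
  "targets": [0,0,0,-1.2,0,0,0.5,0,0,0,-1.3,0,0,0.5,0,0,0,0,0,0,0.5]
}}

```text
clock: 16.62
position: [0.5705, -0.0926, 0.0603]
ee_rot: [0.0, 0.578, 0.816, 0.0]
contact_force: [0.3, -0.4, -2.1]
width: 0.0542
```

Request:
{"name": "drive_tool", "arguments": {
  "targets": [0,0,0,-1.2,0,0,0.5,0,0,0,-1.3,0,0,0.5,0,0,0,0,0,0,0.5]
}}

```text
clock: 17.0
position: [0.5713, -0.0949, 0.0603]
ee_rot: [0.0, 0.578, 0.816, 0.0]
contact_force: [0.4, 0.1, -2.6]
width: 0.054
```

Request:
{"name": "drive_tool", "arguments": {
  "targets": [0,0,0,0,0,0,0.5]
}}

```text
clock: 17.12
position: [0.5713, -0.0948, 0.0603]
ee_rot: [-0.0, 0.578, 0.816, 0.0]
contact_force: [-0.2, -0.0, -1.8]
width: 0.0541
```

Request:
{"name": "drive_tool", "arguments": {
  "targets": [0,0,0,-1.2,0,0,0.5,0,0,0,-1.3,0,0,0.5,0,0,0,0,0,0,0.5]
}}

```text
clock: 17.5
position: [0.5721, -0.0973, 0.0603]
ee_rot: [0.0, 0.578, 0.816, 0.0]
contact_force: [0.7, -0.6, -2.9]
width: 0.0539
```

Request:
{"name": "drive_tool", "arguments": {
  "targets": [0,0,0,-1.2,0,0,0.5,0,0,0,-1.3,0,0,0.5,0,0,0,0,0,0,0.5]
}}

```text
clock: 17.88
position: [0.573, -0.0997, 0.0603]
ee_rot: [0.0, 0.578, 0.816, 0.0]
contact_force: [-0.3, 0.7, -2.1]
width: 0.0539
```

Request:
{"name": "drive_tool", "arguments": {
  "targets": [0,0,0,0,0,0,0.5]
}}

```text
clock: 18.0
position: [0.573, -0.0995, 0.0603]
ee_rot: [0.0, 0.578, 0.816, 0.0]
contact_force: [0.6, -0.4, -1.9]
width: 0.0541
```

Run:
```python
from h import *
goto([.576,-.1097,.06])
im=np.mean([get_image("side") for _ in range(3)],axis=0).astype(np.uint8)[:,:,::-1]
cv2.imwrite("pics/raw10.png",im)
c=cv2.resize(im[180:222,305:355],None,fx=14,fy=14,interpolation=cv2.INTER_CUBIC)
cv2.imwrite("pics/c10.png",cv2.convertScaleAbs(c,alpha=1.4))
```

```text
t 18.0 pos [ 0.573  -0.0995  0.0603] tool shift mm [-10.6  -0.5   0.3] yaw_y 19.38 tilt 0.01 F [ 0.59 -0.39 -1.89] M [ 0.005 -0.095  0.006] w 0.0541
```

View pics/c10.png

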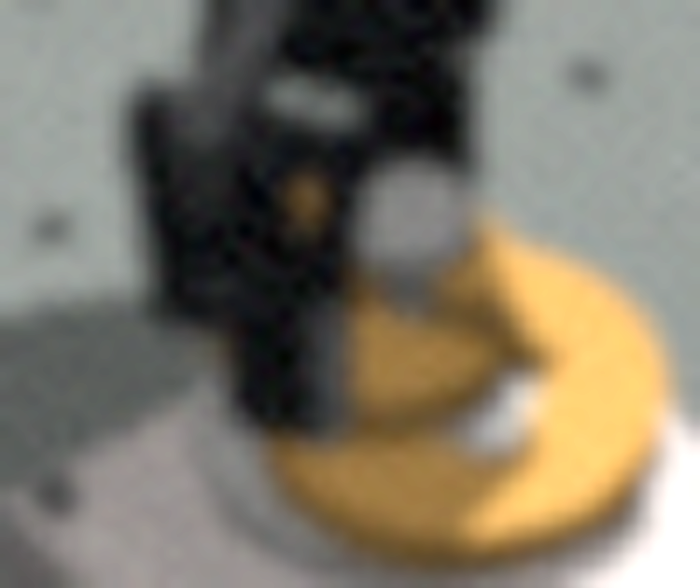

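The stem enters the slot at (408,295), with the mass sliding between the head and the lower mass. No force so far.

Request:
{"name": "drive_tool", "arguments": {
  "targets": [0,0,0,-1.2,0,0,0.5,0,0,0,-1.3,0,0,0.5,0,0,0,0,0,0,0.5]
}}

```text
clock: 18.52
position: [0.5738, -0.102, 0.0603]
ee_rot: [0.0, 0.578, 0.816, 0.0]
contact_force: [0.5, -0.8, -2.3]
width: 0.0539
```

Request:
{"name": "drive_tool", "arguments": {
  "targets": [0,0,0,-1.2,0,0,0.5,0,0,0,-1.3,0,0,0.5,0,0,0,0,0,0,0.5]
}}

```text
clock: 18.9
position: [0.5747, -0.1044, 0.0603]
ee_rot: [0.0, 0.578, 0.816, 0.0]
contact_force: [0.2, 0.7, -2.1]
width: 0.0541
```

Request:
{"name": "drive_tool", "arguments": {
  "targets": [0,0,0,-0.7,0,0,0.5,0,0,0,0,0,0,0.5]
}}

```text
clock: 19.15
position: [0.5749, -0.1049, 0.0603]
ee_rot: [0.0, 0.578, 0.816, 0.0]
contact_force: [-0.8, -0.6, -1.6]
width: 0.054
```

Request:
{"name": "drive_tool", "arguments": {
  "targets": [0,0,0,-0.5,0,0,0.5,0,0,0,0,0,0,0.5]
}}

```text
clock: 19.4
position: [0.575, -0.1053, 0.0603]
ee_rot: [-0.0, 0.578, 0.816, 0.0]
contact_force: [-0.1, 0.4, -2.9]
width: 0.0541
```

Request:
{"name": "drive_tool", "arguments": {
  "targets": [0,0,0,-0.6,0,0,0.5,0,0,0,0,0,0,0.5]
}}

```text
clock: 19.65
position: [0.5752, -0.106, 0.0603]
ee_rot: [0.0, 0.578, 0.816, 0.0]
contact_force: [1.4, -0.6, -2.6]
width: 0.054
```

Request:
{"name": "drive_tool", "arguments": {
  "targets": [0,0,0,-0.5,0,0,0.5,0,0,0,0,0,0,0.5]
}}

```text
clock: 19.9
position: [0.5754, -0.1064, 0.0603]
ee_rot: [0.0, 0.578, 0.816, 0.0]
contact_force: [1.2, 0.6, -2.1]
width: 0.054
```

Request:
{"name": "drive_tool", "arguments": {
  "targets": [0,0,0,0,0,0,0.5]
}}

```text
clock: 20.02
position: [0.5754, -0.1064, 0.0603]
ee_rot: [0.0, 0.578, 0.816, 0.0]
contact_force: [0.4, 0.2, -2.0]
width: 0.0541
```

Request:
{"name": "drive_tool", "arguments": {
  "targets": [0,0,0,-0.4,0,0,0.5,0,0,0,0,0,0,0.5]
}}

```text
clock: 20.27
position: [0.5755, -0.1068, 0.0603]
ee_rot: [-0.0, 0.578, 0.816, 0.0]
contact_force: [0.3, -0.9, -2.3]
width: 0.054
```

Request:
{"name": "drive_tool", "arguments": {
  "targets": [0,0,0,0,0,0,0.5]
}}

```text
clock: 20.4
position: [0.5755, -0.1068, 0.0603]
ee_rot: [0.0, 0.578, 0.816, 0.0]
contact_force: [0.2, 1.2, -1.4]
width: 0.0541
```

Nothing definite yet. Continuing at 0.4–0.5 mm.

Request:
{"name": "drive_tool", "arguments": {
  "targets": [0,0,0,-0.5,0,0,0.5,0,0,0,0,0,0,0.5]
}}

```text
clock: 20.65
position: [0.5757, -0.1073, 0.0603]
ee_rot: [0.0, 0.578, 0.816, 0.0]
contact_force: [0.4, -0.0, -2.3]
width: 0.0539
```

Request:
{"name": "drive_tool", "arguments": {
  "targets": [0,0,0,-0.4,0,0,0.5,0,0,0,0,0,0,0.5]
}}

```text
clock: 20.9
position: [0.5758, -0.1077, 0.0603]
ee_rot: [0.0, 0.578, 0.816, 0.0]
contact_force: [-0.2, 0.3, -1.8]
width: 0.0542
```

Request:
{"name": "drive_tool", "arguments": {
  "targets": [0,0,0,0,0,0,0.5]
}}

```text
clock: 21.02
position: [0.5758, -0.1076, 0.0603]
ee_rot: [0.0, 0.578, 0.816, 0.0]
contact_force: [0.9, -0.5, -2.5]
width: 0.0542
```

Request:
{"name": "drive_tool", "arguments": {
  "targets": [0,0,0,-0.5,0,0,0.5,0,0,0,0,0,0,0.5]
}}

```text
clock: 21.28
position: [0.5759, -0.108, 0.0603]
ee_rot: [-0.0, 0.578, 0.816, 0.0]
contact_force: [-0.2, 0.1, -2.1]
width: 0.054
```

Request:
{"name": "drive_tool", "arguments": {
  "targets": [0,0,0,-0.4,0,0,0.5,0,0,0,0,0,0,0.5]
}}

```text
clock: 21.52
position: [0.576, -0.1082, 0.0602]
ee_rot: [-0.0, 0.578, 0.816, 0.0]
contact_force: [-0.3, 1.4, -2.0]
width: 0.054
```

Request:
{"name": "drive_tool", "arguments": {
  "targets": [0,0,0,0,0,0,0.5]
}}

```text
clock: 21.65
position: [0.5759, -0.1083, 0.0603]
ee_rot: [-0.0, 0.578, 0.816, 0.0]
contact_force: [0.4, 0.8, -1.6]
width: 0.054
```

Request:
{"name": "drive_tool", "arguments": {
  "targets": [0,0,0,-0.3,0,0,0.5,0,0,0,0,0,0,0.5]
}}

```text
clock: 21.9
position: [0.576, -0.1084, 0.0603]
ee_rot: [-0.0, 0.578, 0.816, 0.0]
contact_force: [-0.5, 3.6, -1.7]
width: 0.054
```

Request:
{"name": "drive_tool", "arguments": {
  "targets": [0,0,0,0,0,0,0.5]
}}

```text
clock: 22.02
position: [0.576, -0.1085, 0.0603]
ee_rot: [-0.0, 0.578, 0.816, 0.0]
contact_force: [-0.2, 3.0, -2.0]
width: 0.0545
```

Request:
{"name": "drive_tool", "arguments": {
  "targets": [0,0,0,0,0,0,0.5]
}}

```text
clock: 22.15
position: [0.576, -0.1085, 0.0602]
ee_rot: [-0.0, 0.578, 0.816, 0.0]
contact_force: [0.2, 2.6, -1.6]
width: 0.0543
```

Home contact felt at about 3 N along the slot. Easing back 0.3 mm, then lowering by feel.

Request:
{"name": "drive_tool", "arguments": {
  "targets": [0,0,0,0.3,0,0,0.5,0,0,0,0,0,3,0.5,0,0,0,0,0,3,0.5,0,0,0,0,0,0,0.5]
}}

```text
clock: 22.65
position: [0.576, -0.1084, 0.0538]
ee_rot: [-0.0, 0.578, 0.816, 0.0]
contact_force: [0.5, 2.8, -3.4]
width: 0.0539
```

Request:
{"name": "drive_tool", "arguments": {
  "targets": [0,0,0,0,0,1,0.5,0,0,0,0,0,0,0.5]
}}

```text
clock: 22.9
position: [0.576, -0.1084, 0.0532]
ee_rot: [-0.0, 0.578, 0.816, 0.0]
contact_force: [-0.9, 3.2, -1.5]
width: 0.0538
```

Request:
{"name": "drive_tool", "arguments": {
  "targets": [0,0,0,0,0,0.5,0.5,0,0,0,0,0,0,0.5]
}}

```text
clock: 23.15
position: [0.5761, -0.1084, 0.0528]
ee_rot: [-0.0, 0.578, 0.816, 0.0]
contact_force: [-1.4, 2.7, 0.3]
width: 0.0539
```

Request:
{"name": "drive_tool", "arguments": {
  "targets": [0,0,0,0,0,0.3,0.5,0,0,0,0,0,0,0.5]
}}

```text
clock: 23.4
position: [0.5761, -0.1084, 0.0525]
ee_rot: [0.0, 0.578, 0.816, 0.0]
contact_force: [-0.7, 2.2, 0.0]
width: 0.0543
```

Request:
{"name": "drive_tool", "arguments": {
  "targets": [0,0,0,0,0,0,0.5]
}}

```text
clock: 23.52
position: [0.5761, -0.1085, 0.0525]
ee_rot: [0.0, 0.578, 0.816, 0.0]
contact_force: [-0.3, 2.4, -0.5]
width: 0.054
```

Run:
```python
from h import *
goto([.576,-.1097,.05])
im=np.mean([get_image("side") for _ in range(3)],axis=0).astype(np.uint8)[:,:,::-1]
cv2.imwrite("pics/raw11.png",im)
c=cv2.resize(im[180:222,305:355],None,fx=14,fy=14,interpolation=cv2.INTER_CUBIC)
cv2.imwrite("pics/c11.png",cv2.convertScaleAbs(c,alpha=1.4))
```

```text
t 23.525 pos [ 0.5761 -0.1085  0.0525] tool shift mm [-1.1 -0.5  2.5] yaw_y 19.38 tilt 0.01 F [-0.33  2.39 -0.53] M [ 0.483  0.054 -0.004] w 0.054
```

View pics/c11.png

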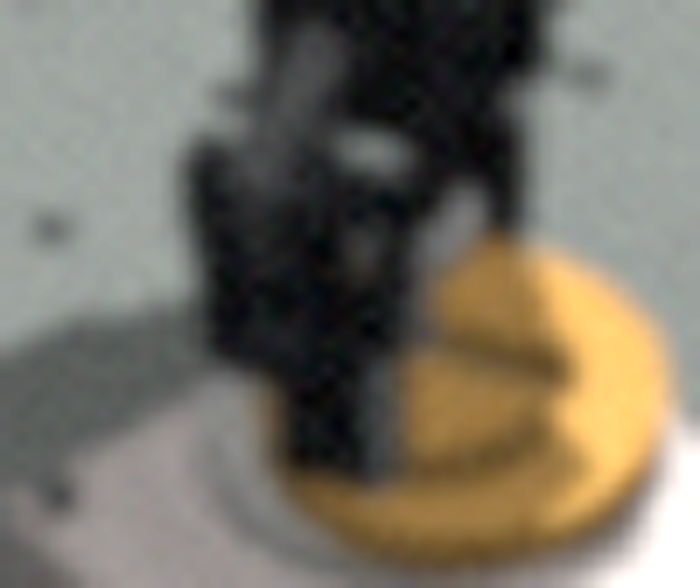

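Request:
{"name": "drive_tool", "arguments": {
  "targets": [0,0,0,0,0,0.4,0.5,0,0,0,0,0,0,0.5]
}}

```text
clock: 23.92
position: [0.5761, -0.1085, 0.052]
ee_rot: [-0.0, 0.578, 0.816, 0.0]
contact_force: [-0.9, 3.3, -0.2]
width: 0.054
```

Request:
{"name": "drive_tool", "arguments": {
  "targets": [0,0,0,0,0,0.4,0.5,0,0,0,0,0,0,0.5]
}}

```text
clock: 24.18
position: [0.5761, -0.1084, 0.0516]
ee_rot: [-0.0, 0.578, 0.816, 0.0]
contact_force: [-0.3, 3.2, -0.1]
width: 0.054
```

Request:
{"name": "drive_tool", "arguments": {
  "targets": [0,0,0,0,0,0,0.5]
}}

```text
clock: 24.3
position: [0.5761, -0.1084, 0.0516]
ee_rot: [-0.0, 0.578, 0.816, 0.0]
contact_force: [-0.1, 2.9, -1.3]
width: 0.0536
```

Request:
{"name": "drive_tool", "arguments": {
  "targets": [0,0,0,0,0,0.4,0.5,0,0,0,0,0,0,0.5]
}}

```text
clock: 24.55
position: [0.5761, -0.1084, 0.0513]
ee_rot: [-0.0, 0.578, 0.816, 0.0]
contact_force: [-1.4, 3.3, -1.1]
width: 0.0543
```

Request:
{"name": "drive_tool", "arguments": {
  "targets": [0,0,0,0,0,0.3,0.5,0,0,0,0,0,0,0.5]
}}

```text
clock: 24.8
position: [0.5761, -0.1085, 0.0511]
ee_rot: [0.0, 0.578, 0.816, 0.0]
contact_force: [-1.0, 2.3, -0.1]
width: 0.054
```

Request:
{"name": "drive_tool", "arguments": {
  "targets": [0,0,0,0,0,0,0.5]
}}

```text
clock: 24.92
position: [0.5761, -0.1085, 0.0511]
ee_rot: [0.0, 0.578, 0.816, 0.0]
contact_force: [-1.4, 2.5, 1.2]
width: 0.054
```

Request:
{"name": "drive_tool", "arguments": {
  "targets": [0,0,0,0,0,0.3,0.5,0,0,0,0,0,0,0.5]
}}

```text
clock: 25.18
position: [0.5762, -0.1085, 0.051]
ee_rot: [0.0, 0.578, 0.816, 0.0]
contact_force: [-1.9, 2.1, 4.0]
width: 0.0542
```

Request:
{"name": "drive_tool", "arguments": {
  "targets": [0,0,0,0,0,0,0.5]
}}

```text
clock: 25.3
position: [0.5762, -0.1085, 0.051]
ee_rot: [0.0, 0.578, 0.816, 0.0]
contact_force: [-1.7, 3.1, 4.7]
width: 0.0541
```

The mass is flat in contact at about 4–5 N. Releasing.

Request:
{"name": "drive_tool", "arguments": {
  "targets": [0,0,0,0,0,-0.2,0.66,0,0,0,0,0,0,0.7,0,0,0,0,0,0,0.74,0,0,0,0,0,0,0.74,0,0,0,0,0,0,0.74]
}}

```text
clock: 25.92
position: [0.5761, -0.1086, 0.0508]
ee_rot: [0.0, 0.578, 0.816, 0.0]
contact_force: [-1.1, -0.0, 0.2]
width: 0.0632
```

Run:
```python
from h import *
goto([.576,-.1097,.05])
im=np.mean([get_image("side") for _ in range(2)],axis=0).astype(np.uint8)[:,:,::-1]
c=cv2.resize(im[180:222,305:355],None,fx=14,fy=14,interpolation=cv2.INTER_CUBIC)
cv2.imwrite("pics/c12.png",cv2.convertScaleAbs(c,alpha=1.4))
```

```text
t 25.925 pos [ 0.5761 -0.1086  0.0508] tool shift mm [-1.  -0.5  0.8] yaw_y 19.39 tilt 0.01 F [-1.07 -0.03  0.24] M [-0.02   0.019 -0.002] w 0.0632
```

View pics/c12.png

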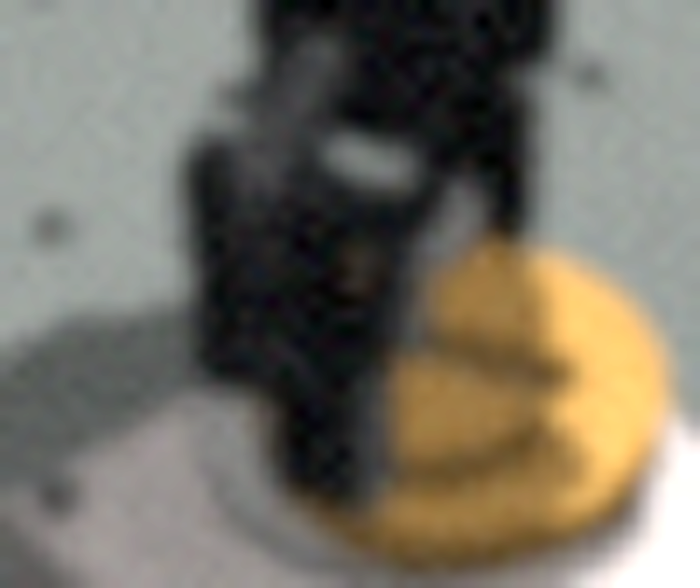

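Request:
{"name": "drive_tool", "arguments": {
  "targets": [0,0,0,0,0,-3,0.76,0,0,0,0,0,-12,0.8,0,0,0,0,0,-30,0.85,0,0,0,0,0,-40,0.85,0,0,0,0,0,-50,0.85,0,0,0,40,0,-20,0.85,0,0,0,50,0,0,0.85,0,0,0,50,0,0,0.85,0,0,0,50,0,0,0.85,0,0,0,0,0,0,0.85]
}}

```text
clock: 27.28
position: [0.5115, 0.0736, 0.2071]
ee_rot: [-0.0, 0.576, 0.817, 0.001]
contact_force: [1.0, -0.4, -0.5]
width: 0.0727
```

Run:
```python
from h import *
goto([.576,-.1097,.05])
for n in("side","top"):
    im=np.mean([get_image(n) for _ in range(3)],axis=0).astype(np.uint8)[:,:,::-1]
    cv2.imwrite(f"pics/{n}13.png",im)
t=cv2.imread("pics/top13.png");s=cv2.imread("pics/side13.png")
a=cv2.resize(t[180:230,315:365],(400,400),interpolation=cv2.INTER_CUBIC)
b=cv2.resize(s[180:230,310:360],(400,400),interpolation=cv2.INTER_CUBIC)
cv2.imwrite("pics/c13.png",np.hstack([a,b]))
```

```text
t 27.275 pos [0.5115 0.0736 0.2071] tool shift mm [-194.4   -1.   156.9] yaw_y 19.64 tilt 0.08 F [ 0.98 -0.4  -0.47] M [-0.033 -0.007 -0.052] w 0.0727
```

View pics/c13.png

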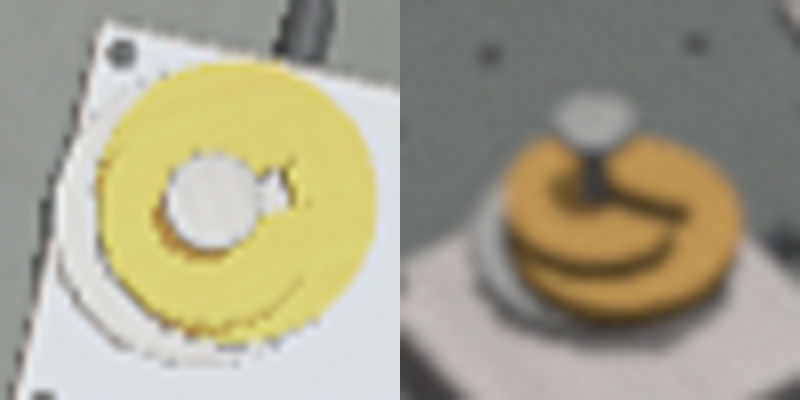

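View pics/top13.png

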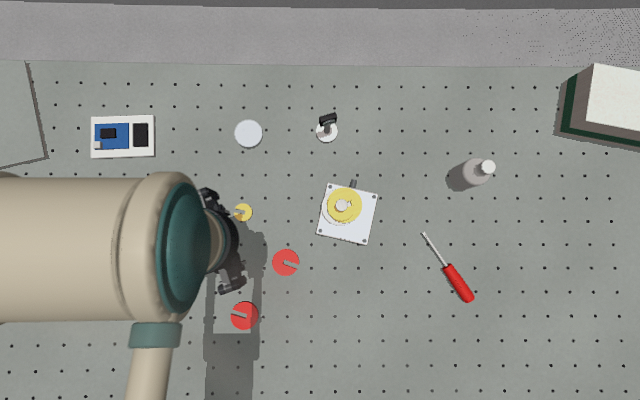

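The mass lies flat under the head, with its slot to the right (opposite the lower mass's) and the other things unmoved. I'll check the home position with numbers and a closer crop.

Run:
```python
from h import *
t=cv2.imread("pics/top13.png");s=cv2.imread("pics/side13.png")
th=np.radians(-70.6);u=np.array([np.cos(th),np.sin(th)]);w=np.array([-u[1],u[0]])
from scipy.optimize import least_squares
for n,im,box,hd in(("top",t,(318,180,370,232),b if (b:=(341.55,204.5)) else 0),("side",s,(315,190,365,225),(333.7,194.))):
    q=brass(im,box);P=plane(n,q,.062)[:,:2]
    H=plane(n,[hd],.092)[0][:2]
    r=(P-H)@u; a=P[(r<-.012)]
    d=np.linalg.norm(a-H,axis=1);a=a[(d>.022)&(d<.034)]
    f=least_squares(lambda v:np.linalg.norm(a-v,axis=1)-.028,H,loss='cauchy',f_scale=.0005)
    print(n,"centre-head u,w mm",((f.x-H)@u*1e3).round(2),((f.x-H)@w*1e3).round(2),len(a),"rms",np.sqrt(np.mean(f.fun**2))*1e3)
# head centre in top now
g=cv2.cvtColor(t,cv2.COLOR_BGR2HSV)[196:214,332:352]
m=((g[:,:,1]<60)&(g[:,:,2]>150)).astype(np.uint8);print(m)
a=cv2.resize(s[185:225,315:365],None,fx=14,fy=14,interpolation=cv2.INTER_CUBIC);cv2.imwrite("pics/c14.png",cv2.convertScaleAbs(a,alpha=1.5))
```

```text
top centre-head u,w mm 0.43 -1.7 246 rms 1.7002690623830699
side centre-head u,w mm 2.76 -2.1 124 rms 1.4930741259492075
[[0 0 0 0 0 0 0 0 0 0 0 0 0 0 0 0 0 0 0 0]
 [0 0 0 0 0 0 0 0 0 0 0 0 0 0 0 0 0 0 0 0]
 [0 0 0 0 0 0 0 0 0 0 0 0 0 0 0 0 0 0 0 0]
 [0 0 0 0 0 0 0 1 1 1 1 1 0 0 0 0 0 0 0 0]
 [0 0 0 0 0 0 1 1 1 1 1 1 1 1 0 0 0 0 0 0]
 [0 0 0 0 0 1 1 1 1 1 1 1 1 1 1 0 0 1 0 0]
 [0 0 0 0 1 1 1 1 1 1 1 1 1 1 1 1 1 1 0 0]
 [0 0 0 0 1 1 1 1 1 1 1 1 1 1 1 1 1 1 1 0]
 [0 0 0 0 1 1 1 1 1 1 1 1 1 1 1 1 1 1 1 0]
 [0 0 0 0 1 1 1 1 1 1 1 1 1 1 1 1 1 1 1 0]
 [0 0 0 0 1 1 1 1 1 1 1 1 1 1 1 1 1 0 0 0]
 [0 0 0 0 1 1 1 1 1 1 1 1 1 1 1 0 0 0 0 0]
 [0 0 0 0 0 1 1 1 1 1 1 1 1 1 1 0 0 0 0 0]
 [0 0 0 0 0 1 1 1 1 1 1 1 1 1 0 0 0 0 0 0]
 [0 0 0 0 0 0 0 1 1 1 1 1 1 0 0 0 0 0 0 0]
 [0 0 0 0 0 0 0 0 0 0 0 0 0 0 0 0 0 0 0 0]
 [0 0 0 0 0 0 0 0 0 0 0 0 0 0 0 0 0 0 0 0]
 [0 0 0 0 0 0 0 0 0 0 0 0 0 0 0 0 0 0 0 0]]
```

View pics/c14.png

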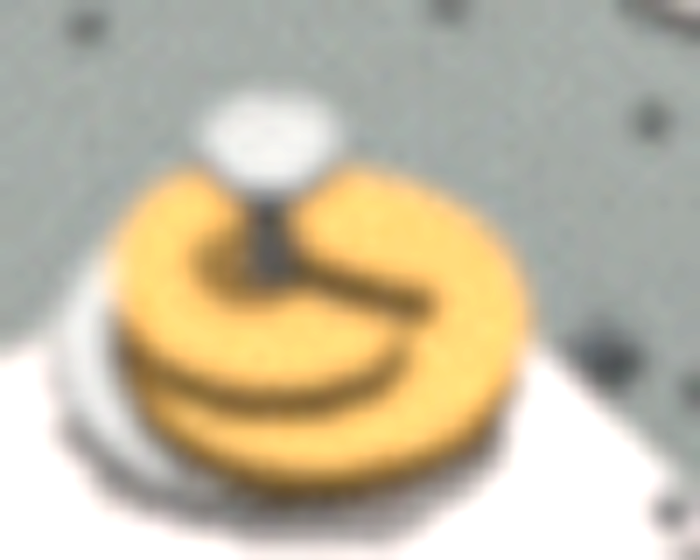

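```bash
python3 -c "
from rig import *
print(get_state()['qd'].round(3));print(sign_off())"
```

```text
[ 0.     0.005  0.003  0.004 -0.001  0.   ]
the job is handed in; nothing more can be done
None
```

The loose large brass mass is on the carrier, flat on the lower mass under the head, with its slot pointing opposite to the lower mass's slot. I handed the job in with about 28 of the 61 s used and the gripper clear.

- **Sliding on:** The stem went into the slot with no contact felt beyond the sensor noise of about 1 N. I stopped at about 3 N of contact with the closed end.
- **Lowering:** I set the mass down by feel, pressing with about 5 N (roughly 7 N on the stack counting its own weight). Backing off 0.3 mm beforehand did not ease the push on the stem; it stayed near 3 N until release.
- **Last pictures:** The mass lies flat under the head, and the other things I could see had not moved. The arm hid the purple mass and the collar in the last top view, so I did not check those two.
- **How far home (checks disagreed):** Fully home puts the mass's centre 1 mm past the stem along the slot. The top view gave 0.4 mm and the side view 2.8 mm. Both are rough, with 1.5–1.7 mm of scatter in the circle fits. Across the slot both views gave about -2 mm, where the slot allows only 1 mm, so I put that down to camera and fit error. I took the contact felt along the slot as proof that it is home.

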